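# Kit the cut profiles for the welder

## Robot

A 6-joint arm with a two-finger parallel gripper is mounted at the origin on the work surface. World frame = base frame: x ahead of the robot, y to its left, z up, the work surface at z = 0. Lengths are in m, angles in rad, forces in N, time in s.
With the tool pointing down it reaches from about 0.325 to 0.9 m from the base axis. Payload 6.1 kg.
Tool frame: the origin (TCP) lies on the centre line of the jaws, within the pads' length; the fingertips stand 19 mm ahead of it and the grasp point (between the pads) is the TCP; z points along the fingers, y is the direction in which the jaws open and shut (so a half turn about z gives the same grasp; the last joint's range is limited). The gripper opens to 85 mm and grips with 20 to 120 N. Pads are 22 mm wide; open, the fingers measure 114 mm over their backs; the gripper's body (76 mm by 85 mm) begins 54 mm behind the grasp point. The pads swing forward as they close: fully open they stand 13 mm farther back than shut.
Start: joints at [1.065, 0.22, 1.526, -0, 1.395, -0.126], TCP at [0.232, 0.58, 0.25] pointing down, gripper open.
Joint ranges: [-2.98, 2.98], [-0.91, 2.08], [0.09, 2.57], [-1.24, 4.39], [0.2, 2.65], [-2.68, 2.68]. Speed limits (rad/s): [2.57, 2.57, 3.01, 3.14, 3.14, 3.14].

## Interface

Orientations are given as a 3x3 rotation matrix whose columns are the frame's x, y, z axes.
In Python, from cell import * gives the robot as it stands.
- The arm moves only by the shell command python3 -m inch 'ROWS' [OPENING] [FORCE]. ROWS is JSON, a list of rows, each an object of numbers: "tx", "ty", "tz": the shift along the tool's x, y, z in units of 30 mm (1.0 is 30 mm); "spin": the turn about the tool's z in units of 6 degrees (1.0 is 6 degrees). In form: [{"tx": .., "ty": .., "tz": .., "spin": ..}, ...]. A call has 1 to 20 rows; each row is the pose to reach, as a shift and turn from the pose commanded when the call began, along the tool's axes at that moment; what a row does not reach only later rows make up. A row lasts 1/12 s, in which the tool goes at most 41.7 mm and 7.16 degrees, less where a joint would pass 70% of its speed; a pose out of reach is approached as far as the arm can. A call with a gripper value outside its range is refused whole. OPENING is the opening, from 0 (shut) to 1 (fully open), set as the call begins (- or left out, the last holds). The fingers move at their own pace and stop on an object; FORCE is the grip in N (left out, the last holds). Time passes only in rows, so rows that repeat a pose let the fingers close. It gives the time, the measured TCP pose, the force and the opening at its end, in the units of the state.
- state(): the state, without advancing time (a new reading comes with each control period).
- grab_frame(name): name is "scene" or "top" or "wrist"; returns (picture, depth): 480x640x3 uint8, red, green, blue; 480x640 float32, m along the optical axis (not along the pixel's ray), 0 where there is no reading.
- camera_params(name): a dict with "mtx" (3x3 intrinsics, pixels), "k1" (the pictures are not rectified: a ray, as slopes to the right and down, at radius r is drawn at 1 + k1 r^2 times it, then the intrinsics apply), "extrinsics" (4x4, takes a point from camera to world coordinates). Camera axes: x right, y up, looking along -z (the intrinsics and any distortion apply to the point x, -y, -z); pixel columns grow to the right and rows downward; lengths in m; the calibration is good to about 2 mm. A picture is of the moment at which its call begins: read the wrist's pose just before it. camera_params takes no time and is no camera call; for the wrist camera it gives the pose at the moment of the call.
- finish_job(): hands the job in, once; it reports no verdict.
The state is a dict: "t": time; "qpos": joint angles; "dq": joint speeds; "joint_efforts": joint torques, N m; "position": TCP position; "tcp_rot": TCP orientation; "contact_force": force on the tool from outside, world axes, zero at the start; "wrist_torque": the same for the moment, N m; "width": finger opening in m.
Only numpy, scipy, OpenCV 4.12 (cv2) and the standard library are available. Lean on these libraries where they do the work, as an engineer would, in place of code of your own. Each camera call takes 0.05 s, during which the arm holds its last target. There are 200 camera calls.

## Task

Load the kit tray for the next weld job: stand each bare-metal offcut upright in its own pocket, the bright square tube in the blue pocket, the bright round tube in the yellow one, the bright rectangular tube in the green one and the brass hexagonal bar in the black one (a white mark on each pocket floor shows the profile), flat on the pocket's floor. The red-brown primed square and round tubes belong to another job: leave them standing where they are.

Things in the scene. Friction and masses are not known exactly. Their poses are not given: they have to be found in the camera images.
- square_tube: Bare, bright silver-grey square steel tube offcut, 40 x 40 mm, 70 mm tall, open through its length, 3 mm wall, about 0.24 kg. x and y square to its faces. Stands upright on the bench at the start. Origin: centre of its underside; z up along its length.
- round_tube: Bare, bright silver-grey round steel tube offcut, 42 mm outside diameter, 70 mm tall, open through its length, 3 mm wall, about 0.2 kg. Stands upright on the bench at the start. Origin: centre of its underside; z up along its length.
- oblong_tube: Bare, bright silver-grey rectangular steel tube offcut, 50 mm along its x, 30 mm along its y, 70 mm tall, open through its length, 3 mm wall, about 0.24 kg. Stands upright on the bench at the start. Origin: centre of its underside; z up along its length.
- hex_bar: Solid yellow brass hexagonal bar offcut, 32 mm across flats (37 mm across corners), 70 mm tall, about 0.5 kg. Two of its flats are square to its x axis, the others every 60 degrees. Stands upright on the bench at the start. Origin: centre of its underside; z up along its length.
- primed_square_tube: Look-alike: the same square tube (40 x 40 mm, 70 mm tall) but coated in dull red-brown primer; does not belong in the tray. Stands upright on the bench at the start. Origin: centre of its underside; z up along its length.
- primed_round_tube: Look-alike: the same round tube (42 mm diameter, 70 mm tall) but coated in dull red-brown primer; does not belong in the tray. Stands upright on the bench at the start. Origin: centre of its underside; z up along its length.
- pocket_square: Blue open pocket with a white square painted on its floor, for the square tube. 80 x 80 mm, 74 x 74 mm inside, walls 26 mm high, floor 3 mm thick. Origin: centre of its underside, 4 mm above the bench; x, y along its sides. The four pockets sit fixed, in changing order, at the corners of a 100 mm square in a fixed steel tray 220 mm square (rims of tray and pockets 30 mm above the bench).
- pocket_round: Yellow open pocket with a white disc painted on its floor, for the round tube. 80 x 80 mm, 74 x 74 mm inside, walls 26 mm high, floor 3 mm thick. Origin: centre of its underside, 4 mm above the bench; x, y along its sides. The four pockets sit fixed, in changing order, at the corners of a 100 mm square in a fixed steel tray 220 mm square (rims of tray and pockets 30 mm above the bench).
- pocket_oblong: Green open pocket with a white oblong painted on its floor, for the rectangular tube. 80 x 80 mm, 74 x 74 mm inside, walls 26 mm high, floor 3 mm thick. Origin: centre of its underside, 4 mm above the bench; x, y along its sides. The four pockets sit fixed, in changing order, at the corners of a 100 mm square in a fixed steel tray 220 mm square (rims of tray and pockets 30 mm above the bench).
- pocket_hex: Black open pocket with a white hexagon painted on its floor, for the brass hexagonal bar. 80 x 80 mm, 74 x 74 mm inside, walls 26 mm high, floor 3 mm thick. Origin: centre of its underside, 4 mm above the bench; x, y along its sides. The four pockets sit fixed, in changing order, at the corners of a 100 mm square in a fixed steel tray 220 mm square (rims of tray and pockets 30 mm above the bench).

How it is judged:
At the end, for the whole second after the job is handed in: Each of the four bare pieces stands upright (within 7 degrees) and at rest in its own pocket: its axis within 40 mm of the pocket's centre, which the walls ensure, and its foot on the pocket's floor (no more than 6 mm above it). Both primed tubes stand within 15 mm of where they began (horizontal distance between square_tube and pocket_square below 0.04 m and z of square_tube in the frame of pocket_square between -0.002 and 0.009 m and angle between each of square_tube, round_tube, oblong_tube, hex_bar, primed_square_tube, primed_round_tube's own z axis and vertical below 0.12 rad and linear speed of each of square_tube, round_tube, oblong_tube, hex_bar below 0.02 m/s and horizontal distance between round_tube and pocket_round below 0.04 m and z of round_tube in the frame of pocket_round between -0.002 and 0.009 m and horizontal distance between oblong_tube and pocket_oblong below 0.04 m and z of oblong_tube in the frame of pocket_oblong between -0.002 and 0.009 m and horizontal distance between hex_bar and pocket_hex below 0.04 m and z of hex_bar in the frame of pocket_hex between -0.002 and 0.009 m and distance of each of primed_square_tube, primed_round_tube from where it was at the start of the episode below 0.015 m); the robot touches nothing.
It fails at once if the primed square tube is shifted by more than 15 mm or knocked over (distance of primed_square_tube from where it was at the start of the episode above 0.015 m or angle between primed_square_tube's own z axis and vertical above 0.3 rad).
It fails at once if the primed round tube is shifted by more than 15 mm or knocked over (distance of primed_round_tube from where it was at the start of the episode above 0.015 m or angle between primed_round_tube's own z axis and vertical above 0.3 rad).
It also fails if it takes over 96 s, if anything falls off the work surface, if the arm or the gripper's body presses on something with over 40 N, if the wrist force passes 120 N, or if a joint passes its speed limit or range.

## Working session

There is one attempt and no reset: what is moved stays moved. The work goes in short steps, Python scripts to look and compute and a shell command to move; the robot and the scene stay as the last step left them, time stands still between calls to the robot, and variables do not carry over. Pictures are saved under pics/ and viewed, about 12 in all and at most 16, crops included, and the job is handed in when it is done.

```bash
mkdir -p pics; ls
cat > h.py <<'E'
from cell import *
import numpy as np, cv2
def snap(n,f):
    im,d=grab_frame(n); cv2.imwrite(f,im[:,:,::-1].copy()); np.save(f+'.npy',d); return im,d
def ray(n,u,v,P=None):
    P=P or camera_params(n); K=np.array(P["mtx"]);k1=P["k1"]
    a=np.array([(u-K[0,2])/K[0,0],(v-K[1,2])/K[1,1]]); s=a.copy()
    for _ in range(20): s=a/(1+k1*(s@s))
    T=np.array(P["extrinsics"]); return T[:3,3],T[:3,:3]@np.array([s[0],-s[1],-1])
def at_z(n,u,v,z,P=None):
    o,d=ray(n,u,v,P); return (o+d*(z-o[2])/d[2])
E
python3 - <<'E'
from h import *
s=state();print(s["t"],s["position"],s["tcp_rot"],s["width"])
for n in("top","scene"):
    snap(n,f"pics/{n}0.png");P=camera_params(n);print(n,P)
E
```

```text
pics
0.0 [0.23143612 0.57995776 0.24918607] [[-9.28755441e-01  3.70691843e-01 -9.42217440e-04]
 [ 3.70692966e-01  9.28753868e-01 -1.72549001e-03]
 [ 2.35463018e-04 -1.95183162e-03 -9.99998067e-01]] 0.08509732968845438
top {'mtx': array([[434.77606795,   0.        , 324.37099914],
       [  0.        , 434.77606795, 240.40957251],
       [  0.        ,   0.        ,   1.        ]]), 'k1': -0.02126419026815312, 'extrinsics': array([[-0.00588137,  0.98480612, -0.1735578 ,  0.41638732],
       [-0.99946295, -0.01138428, -0.03072811, -0.03953475],
       [-0.03223706,  0.17328387,  0.98434418,  0.84720232],
       [ 0.        ,  0.        ,  0.        ,  1.        ]])}
scene {'mtx': array([[505.60675873,   0.        , 324.55379389],
       [  0.        , 505.60675873, 240.80812079],
       [  0.        ,   0.        ,   1.        ]]), 'k1': -0.10581184358321868, 'extrinsics': array([[ 0.87484451, -0.34952771,  0.33537659,  0.86502846],
       [ 0.48436688,  0.63975962, -0.59673809, -0.59116145],
       [-0.0059839 ,  0.68449836,  0.72898984,  0.73832131],
       [ 0.        ,  0.        ,  0.        ,  1.        ]])}
```

View pics/top0.png

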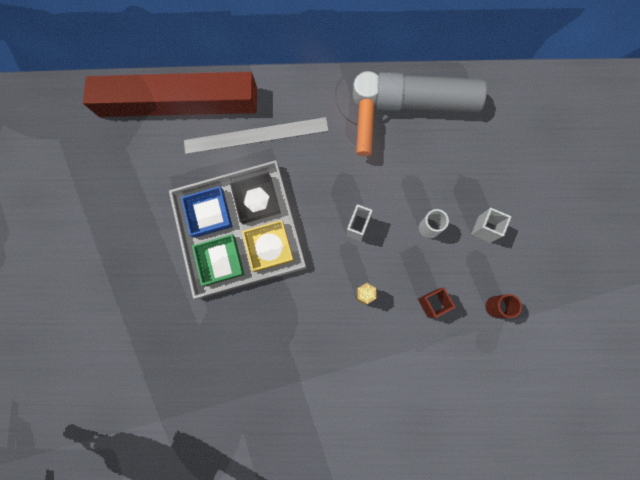

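View pics/scene0.png

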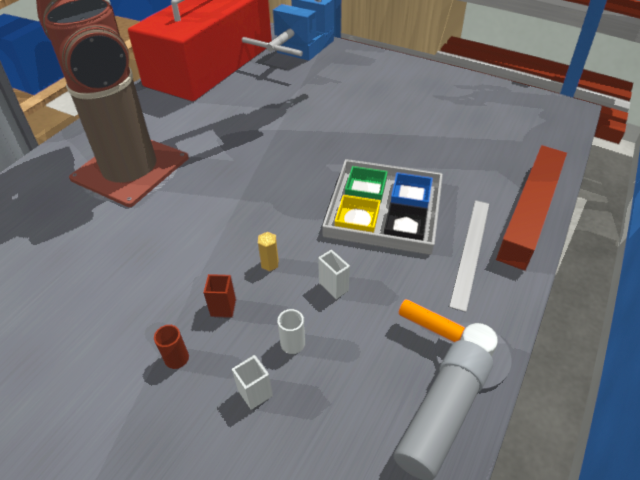

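The top view shows the tray at about (238,230) with blue at upper left, black upper right, green lower left and yellow lower right. The bare pieces are: oblong (360,222), round (434,223), square (492,225), hex (367,293). The primed pieces are at (438,303) and (505,306).

Run:
```python
import cv2
im=cv2.imread('pics/top0.png')
cv2.imwrite('pics/cropA.png',cv2.resize(im[190:330,335:535],None,fx=4,fy=4,interpolation=cv2.INTER_CUBIC))
cv2.imwrite('pics/cropB.png',cv2.resize(im[150:310,155:315],None,fx=3.7,fy=3.7,interpolation=cv2.INTER_CUBIC))
```

```text
(no output)
```

View pics/cropA.png

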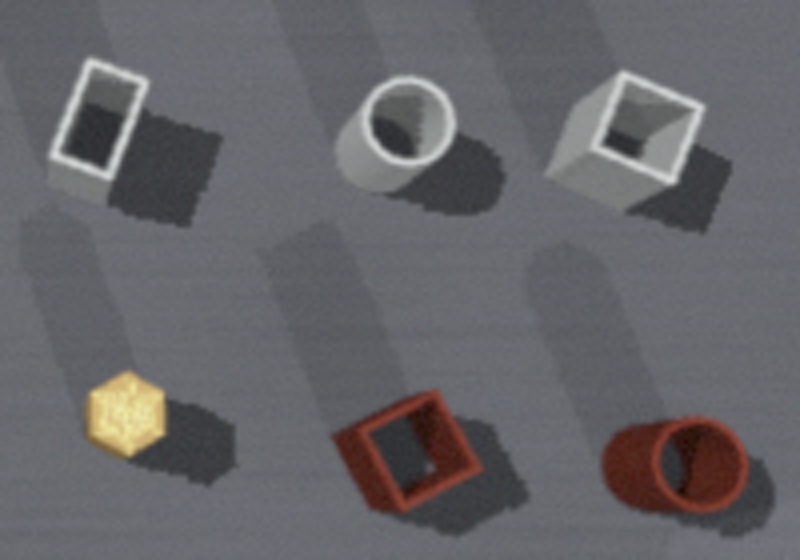

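View pics/cropB.png

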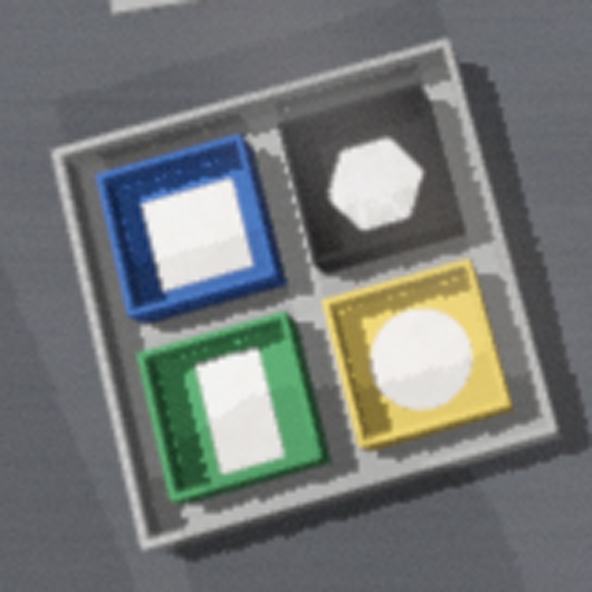

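Run:
```python
from h import *
P=camera_params("top")
def c(pts,s,ou,ov,z): return np.array([at_z("top",(x+.5)/s-.5+ou,(y+.5)/s-.5+ov,z,P)[:2] for x,y in pts])
A={"obl":[(92,60),(147,80),(107,180),(52,160)],"round":[(409,120)],"sq":[(622,72),(705,105),(675,185),(592,147)],
"hex":[(127,371),(167,393),(165,435),(126,457),(87,435),(88,395)],"psq":[(437,391),(483,468),(407,511),(360,432)],"pround":[(702,464)]}
for k,p in A.items():
    w=c(p,4,335,190,.07); print(k,w.mean(0).round(4))
    if len(w)>1:
        e=np.roll(w,-1,0)-w; print("  edges",np.linalg.norm(e,axis=1).round(3),np.degrees(np.arctan2(e[:,1],e[:,0])).round(1))
w=c([(52,150),(447,40),(555,432),(147,548)],3.7,155,150,.03);print("tray",w.mean(0))
e=np.roll(w,-1,0)-w; print("  edges",np.linalg.norm(e,axis=1).round(3),np.degrees(np.arctan2(e[:,1],e[:,0])).round(1))
m=w.mean(0)
ang=np.radians(np.mean([ (np.degrees(np.arctan2(x[1],x[0]))%90) for x in e]));print(np.degrees(ang))
ex=np.array([np.cos(ang),np.sin(ang)]);ey=np.array([-ex[1],ex[0]])
for a in(1,-1):
  for b in(1,-1): print(a,b,(m+.05*a*ex+.05*b*ey).round(4))
p=[("blue",(190,228)),("black",(372,180)),("green",(234,407)),("yellow",(417,354))]
for n,q in p: print(n,c([q],3.7,155,150,.02).round(3))
s=state();R=np.array(s["tcp_rot"]);print("tool x,y yaw",np.degrees(np.arctan2(R[1,:2],R[0,:2])))
```

```text
obl [ 0.5914 -0.0797]
  edges [0.027 0.05  0.027 0.05 ] [-111.4  157.5   68.9  -22.2]
round [ 0.5894 -0.2202]
sq [ 0.5848 -0.3281]
  edges [0.04  0.04  0.04  0.038] [-113.6  156.    63.5  -24.8]
hex [ 0.4575 -0.0891]
  edges [0.02  0.019 0.02  0.02  0.018 0.02 ] [-119.5  175.8  118.6   60.1   -2.5  -59.1]
psq [ 0.4406 -0.2183]
  edges [0.039 0.039 0.039 0.039] [-151.6  118.3   28.8  -63. ]
pround [ 0.4336 -0.3404]
tray [0.58798219 0.15789728]
  edges [0.219 0.22  0.216 0.22 ] [ -74.8 -164.6  105.4   16.2]
15.57163527801734
1 1 [0.6227 0.2195]
1 -1 [0.6496 0.1232]
-1 1 [0.5264 0.1926]
-1 -1 [0.5532 0.0963]
blue [[0.623 0.22 ]]
black [[0.648 0.123]]
green [[0.527 0.193]]
yellow [[0.554 0.097]]
tool x,y yaw [158.23930805  68.23933157]
```

```bash
cat >> h.py <<'E'
def go(x,y,z,yaw=None):
    s=state();R=np.array(s["tcp_rot"]);d=R.T@(np.array([x,y,z])-s["position"])/.03
    sp=0
    if yaw is not None:
        sp=((np.degrees(np.arctan2(R[1,1],R[0,1]))-yaw+90)%180-90)/6
    print("t",round(s["t"],2),"go",d.round(3),"len mm",round(30*np.linalg.norm(d)),"spin",round(sp,2))
E
python3 -c "
from h import *
go(.5914,-.0797,.2,68)"
```

```text
t 0.1 go [-19.296 -15.972   1.667] len mm 753 spin 0.04
```

```bash
python3 -m inch '[{"tx":-1,"ty":-0.8},{"tx":-2,"ty":-1.6},{"tx":-3,"ty":-2.5},{"tx":-4,"ty":-3.3},{"tx":-5,"ty":-4.1},{"tx":-6,"ty":-5},{"tx":-7,"ty":-5.8},{"tx":-8,"ty":-6.6},{"tx":-9,"ty":-7.4},{"tx":-10,"ty":-8.3},{"tx":-11,"ty":-9.1},{"tx":-12,"ty":-9.9},{"tx":-13,"ty":-10.8},{"tx":-14,"ty":-11.6},{"tx":-15,"ty":-12.4},{"tx":-16,"ty":-13.2},{"tx":-17,"ty":-14.1},{"tx":-18,"ty":-14.9,"tz":0.6},{"tx":-18.8,"ty":-15.6,"tz":1.2},{"tx":-19.3,"ty":-15.97,"tz":1.67}]' 1 60 && python3 -m inch '[{},{}]'
python3 - <<'E'
from h import *
go(.5914,-.0797,.2,68); P=camera_params("wrist"); snap("wrist","pics/w1.png")
T=np.array(P["extrinsics"]);K=np.array(P["mtx"])
for p in [(.5914,-.0797,.07),(.5894,-.2202,.07),(.4575,-.0891,.07)]:
    q=T[:3,:3].T@(np.array(p)-T[:3,3]);s=np.array([q[0],-q[1]])/-q[2];s*=1+P["k1"]*(s@s);print(K[:2,:2]@s+K[:2,2])
E
```

```text
t 0.1 go [-19.296 -15.972   1.667] len mm 753 spin 0.04
[-61.31266246 671.47620947]
[-155.19154816  699.12339365]
[-144.03493579  607.08776976]$[0]: bad value
```

View pics/w1.png

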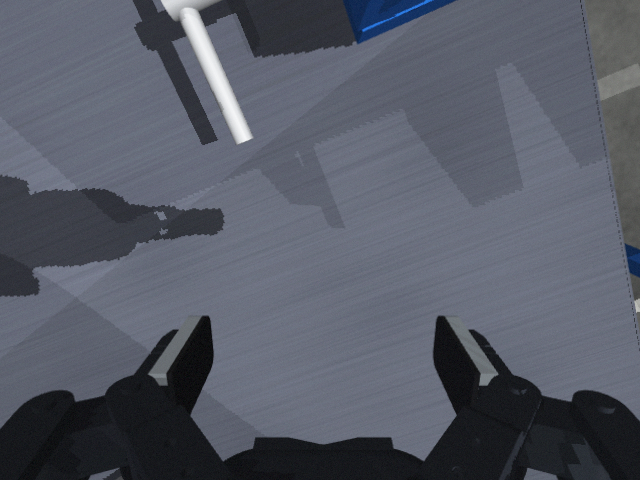

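The call was refused (rows probably need all four keys). The picture shows only empty bench at the start pose.

```bash
python3 -m inch '[{"tx":-1,"ty":-0.8,"tz":0,"spin":0},{"tx":-2,"ty":-1.6,"tz":0,"spin":0},{"tx":-3,"ty":-2.5,"tz":0,"spin":0},{"tx":-4,"ty":-3.3,"tz":0,"spin":0},{"tx":-5,"ty":-4.1,"tz":0,"spin":0},{"tx":-6,"ty":-5,"tz":0,"spin":0},{"tx":-7,"ty":-5.8,"tz":0,"spin":0},{"tx":-8,"ty":-6.6,"tz":0,"spin":0},{"tx":-9,"ty":-7.4,"tz":0,"spin":0},{"tx":-10,"ty":-8.3,"tz":0,"spin":0},{"tx":-11,"ty":-9.1,"tz":0,"spin":0},{"tx":-12,"ty":-9.9,"tz":0,"spin":0},{"tx":-13,"ty":-10.8,"tz":0,"spin":0},{"tx":-14,"ty":-11.6,"tz":0,"spin":0},{"tx":-15,"ty":-12.4,"tz":0,"spin":0},{"tx":-16,"ty":-13.2,"tz":0,"spin":0},{"tx":-17,"ty":-14.1,"tz":0,"spin":0},{"tx":-18,"ty":-14.9,"tz":0.6,"spin":0},{"tx":-18.8,"ty":-15.6,"tz":1.2,"spin":0},{"tx":-19.3,"ty":-15.97,"tz":1.67,"spin":0}]' 1 60; python3 -c "
from h import *
go(.5914,-.0797,.2,68)"
```

```text
t: 1.82
position: [0.5924, -0.0827, 0.1987]
tcp_rot: [[-0.928, 0.373, -0.0], [0.373, 0.928, -0.001], [0.0, -0.001, -1.0]]
contact_force: [0.1, 1.7, -0.4]
width: 0.0854
t 1.82 go [ 0.069  0.081 -0.042] len mm 3 spin 0.02
```

Run:
```python
from h import *
P=camera_params("wrist"); snap("wrist","pics/w2.png")
T=np.array(P["extrinsics"]);K=np.array(P["mtx"])
for p in [(.5914,-.0797,.07),(.5894,-.2202,.07),(.4575,-.0891,.07)]:
    q=T[:3,:3].T@(np.array(p)-T[:3,3]);s=np.array([q[0],-q[1]])/-q[2];s*=1+P["k1"]*(s@s);print(K[:2,:2]@s+K[:2,2])
go(.5914,-.0797,.052,68)
```

```text
[325.67313931 236.78645968]
[145.33705797 303.49820395]
[226.54759295  40.73079042]
t 1.87 go [0.046 0.14  4.777] len mm 143 spin 0.0
```

View pics/w2.png

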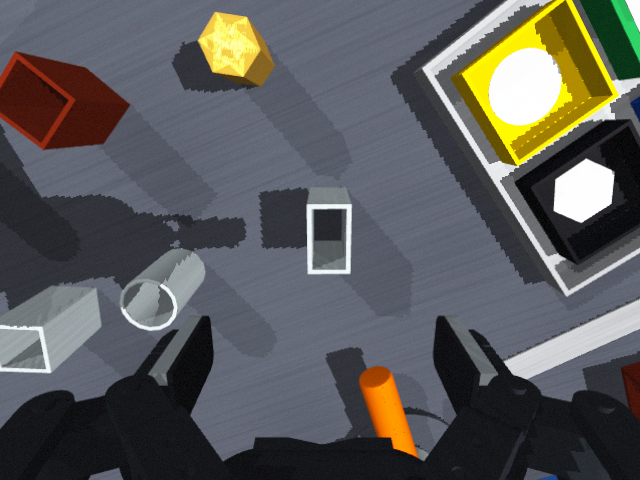

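Oblong rim is centred at (329,239), within 2 mm of the prediction, and aligned with the jaws. Descending.

```bash
python3 -m inch '[{"tx":0.05,"ty":0.05,"tz":1.2,"spin":0},{"tx":0.05,"ty":0.05,"tz":2.4,"spin":0},{"tx":0.05,"ty":0.05,"tz":3.5,"spin":0},{"tx":0.05,"ty":0.05,"tz":4.3,"spin":0},{"tx":0.05,"ty":0.05,"tz":4.78,"spin":0},{"tx":0.05,"ty":0.05,"tz":4.78,"spin":0}]'; python3 -m inch '[{"tx":0,"ty":0,"tz":0,"spin":0},{"tx":0,"ty":0,"tz":0,"spin":0},{"tx":0,"ty":0,"tz":0,"spin":0},{"tx":0,"ty":0,"tz":0,"spin":0},{"tx":0,"ty":0,"tz":0,"spin":0},{"tx":0,"ty":0,"tz":0,"spin":0},{"tx":0,"ty":0,"tz":0,"spin":0},{"tx":0,"ty":0,"tz":0,"spin":0}]' 0 60;  python3 -m inch '[{"tx":0,"ty":0,"tz":-0.5,"spin":0},{"tx":0,"ty":0,"tz":-1.3,"spin":0},{"tx":0,"ty":0,"tz":-2.3,"spin":0},{"tx":0,"ty":0,"tz":-3,"spin":0},{"tx":0,"ty":0,"tz":-3.3,"spin":0}]'; python3 -c "
from h import *
go(.5264,.1926,.151,68)"
```

```text
t: 2.37
position: [0.5874, -0.0761, 0.0521]
tcp_rot: [[-0.929, 0.371, -0.008], [0.371, 0.929, 0.002], [0.008, -0.001, -1.0]]
contact_force: [-0.7, 0.3, 0.0]
width: 0.0853
t: 3.03
position: [0.5921, -0.0775, 0.0585]
tcp_rot: [[-0.929, 0.371, 0.003], [0.371, 0.929, -0.001], [-0.003, 0.0, -1.0]]
contact_force: [-0.4, -0.4, 6.9]
width: 0.0289
t: 3.45
position: [0.5927, -0.0777, 0.1596]
tcp_rot: [[-0.929, 0.371, 0.005], [0.371, 0.929, -0.001], [-0.005, 0.001, -1.0]]
contact_force: [0.6, 0.3, -0.8]
width: 0.0294
t 3.45 go [5.394 7.547 0.261] len mm 278 spin 0.04
```

```bash
python3 -m inch '[{"tx":0.3,"ty":0.4,"tz":0,"spin":0},{"tx":0.9,"ty":1.25,"tz":0,"spin":0},{"tx":1.6,"ty":2.25,"tz":0,"spin":0},{"tx":2.3,"ty":3.25,"tz":0,"spin":0},{"tx":3,"ty":4.25,"tz":0,"spin":0},{"tx":3.7,"ty":5.25,"tz":0,"spin":0},{"tx":4.4,"ty":6.2,"tz":0,"spin":0},{"tx":5,"ty":7,"tz":0,"spin":0},{"tx":5.3,"ty":7.4,"tz":0,"spin":0},{"tx":5.4,"ty":7.55,"tz":0,"spin":0},{"tx":5.4,"ty":7.55,"tz":0,"spin":0},{"tx":5.4,"ty":7.55,"tz":0,"spin":0},{"tx":5.4,"ty":7.55,"tz":0,"spin":0}]'
python3 - <<'E'
from h import *
go(.5264,.1926,.062,68)
snap("wrist","pics/w3.png")
s=state();print(s["position"],s["contact_force"],s["width"])
E
```

```text
t: 4.53
position: [0.5245, 0.1921, 0.1552]
tcp_rot: [[-0.928, 0.372, -0.001], [0.372, 0.928, -0.001], [0.0, -0.001, -1.0]]
contact_force: [-0.1, -0.3, -1.5]
width: 0.0291
t 4.53 go [-0.055  0.041  3.107] len mm 93 spin 0.03
[0.52469643 0.19200132 0.15539116] [-0.46991427 -0.0512196  -1.63261029] 0.029513152416441667
```

View pics/w3.png

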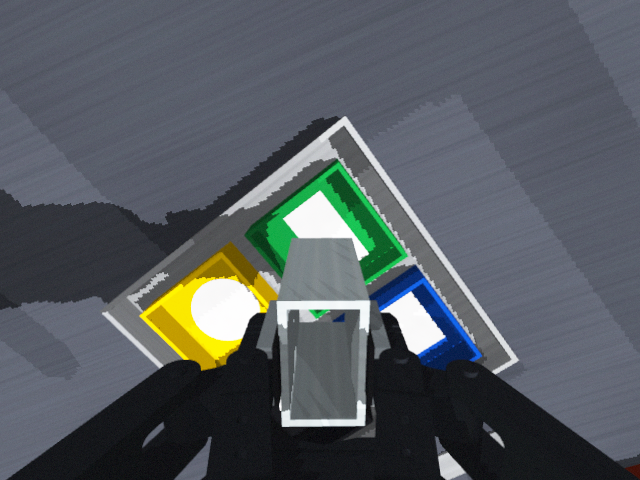

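The oblong is held square in the jaws, heading for the green pocket at (325,225). Lower by 3.03 units, check force, then release.

```bash
python3 -m inch '[{"tx":-0.05,"ty":0.04,"tz":0.8,"spin":0},{"tx":-0.05,"ty":0.04,"tz":1.7,"spin":0},{"tx":-0.05,"ty":0.04,"tz":2.3,"spin":0},{"tx":-0.05,"ty":0.04,"tz":2.7,"spin":0},{"tx":-0.05,"ty":0.04,"tz":2.9,"spin":0},{"tx":-0.05,"ty":0.04,"tz":3.0,"spin":0},{"tx":-0.05,"ty":0.04,"tz":3.06,"spin":0},{"tx":-0.05,"ty":0.04,"tz":3.06,"spin":0},{"tx":-0.05,"ty":0.04,"tz":3.06,"spin":0}]'; python3 -c "
from h import *
s=state();print(s['position'],s['contact_force'])"
```

```text
t: 5.33
position: [0.5277, 0.1937, 0.0656]
tcp_rot: [[-0.929, 0.371, 0.003], [0.371, 0.929, 0.0], [-0.002, 0.001, -1.0]]
contact_force: [-0.9, -1.3, 1.5]
width: 0.0293
[0.52773469 0.19367138 0.0655625 ] [-0.88021052 -1.27621487  1.4805908 ]
```

```bash
python3 -m inch '[{"tx":0,"ty":0,"tz":0,"spin":0},{"tx":0,"ty":0,"tz":0,"spin":0},{"tx":0,"ty":0,"tz":0,"spin":0},{"tx":0,"ty":0,"tz":0,"spin":0},{"tx":0,"ty":0,"tz":0,"spin":0},{"tx":0,"ty":0,"tz":-0.5,"spin":0},{"tx":0,"ty":0,"tz":-1.3,"spin":0},{"tx":0,"ty":0,"tz":-2.5,"spin":0},{"tx":0,"ty":0,"tz":-3.7,"spin":0},{"tx":0,"ty":0,"tz":-4.1,"spin":0},{"tx":0,"ty":0,"tz":-4.1,"spin":0}]' 0.75
python3 - <<'E'
from h import *
snap("wrist","pics/w4.png")
go(.5894,-.2202,.19,68)
E
```

```text
t: 6.25
position: [0.5292, 0.1945, 0.192]
tcp_rot: [[-0.929, 0.371, 0.009], [0.371, 0.929, 0.002], [-0.007, 0.005, -1.0]]
contact_force: [0.2, 0.1, 0.1]
width: 0.0641
t 6.3 go [ -7.028 -12.064  -0.03 ] len mm 419 spin 0.04
```

View pics/w4.png

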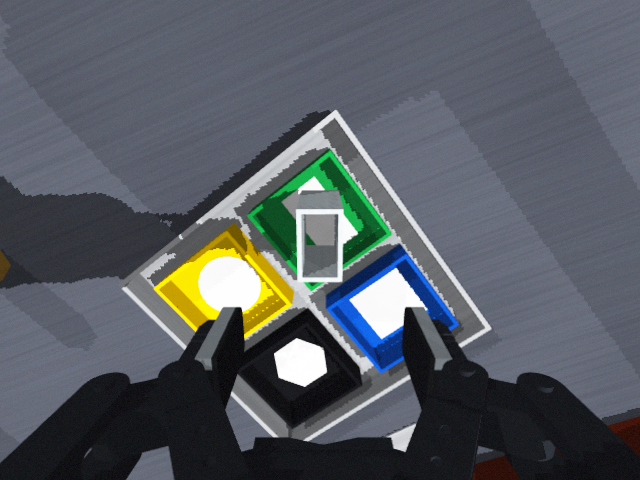

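The oblong stands in the green pocket (320,245). Next is the round tube.

```bash
python3 -m inch '[{"tx":-0.4,"ty":-0.7,"tz":0,"spin":0},{"tx":-1,"ty":-1.7,"tz":0,"spin":0},{"tx":-1.7,"ty":-2.9,"tz":0,"spin":0},{"tx":-2.4,"ty":-4.1,"tz":0,"spin":0},{"tx":-3.1,"ty":-5.3,"tz":0,"spin":0},{"tx":-3.8,"ty":-6.5,"tz":0,"spin":0},{"tx":-4.5,"ty":-7.7,"tz":0,"spin":0},{"tx":-5.2,"ty":-8.9,"tz":0,"spin":0},{"tx":-5.9,"ty":-10.1,"tz":0,"spin":0},{"tx":-6.5,"ty":-11.1,"tz":0,"spin":0},{"tx":-6.9,"ty":-11.8,"tz":0,"spin":0},{"tx":-7.03,"ty":-12.06,"tz":0,"spin":0},{"tx":-7.03,"ty":-12.06,"tz":0,"spin":0},{"tx":-7.03,"ty":-12.06,"tz":0,"spin":0},{"tx":-7.03,"ty":-12.06,"tz":0,"spin":0}]' 0.85; python3 -c "
from h import *
go(.5894,-.2202,.052,68)"
```

```text
t: 7.55
position: [0.5876, -0.2186, 0.1859]
tcp_rot: [[-0.929, 0.37, -0.002], [0.37, 0.929, 0.002], [0.002, 0.001, -1.0]]
contact_force: [0.1, 0.6, -0.6]
width: 0.0725
t 7.55 go [-0.085 -0.03   4.462] len mm 134 spin 0.05
```

```bash
python3 -m inch '[{"tx":-0.05,"ty":0,"tz":1,"spin":0},{"tx":-0.05,"ty":0,"tz":2.2,"spin":0},{"tx":-0.05,"ty":0,"tz":3.3,"spin":0},{"tx":-0.05,"ty":0,"tz":4,"spin":0},{"tx":-0.05,"ty":0,"tz":4.4,"spin":0},{"tx":-0.05,"ty":0,"tz":4.4,"spin":0},{"tx":-0.05,"ty":0,"tz":4.4,"spin":0}]'; python3 -m inch '[{"tx":0,"ty":0,"tz":0,"spin":0},{"tx":0,"ty":0,"tz":0,"spin":0},{"tx":0,"ty":0,"tz":0,"spin":0},{"tx":0,"ty":0,"tz":0,"spin":0},{"tx":0,"ty":0,"tz":0,"spin":0},{"tx":0,"ty":0,"tz":0,"spin":0}]' 0 60;  python3 -m inch '[{"tx":0,"ty":0,"tz":-0.5,"spin":0},{"tx":0,"ty":0,"tz":-1.3,"spin":0},{"tx":0,"ty":0,"tz":-2.3,"spin":0},{"tx":0,"ty":0,"tz":-3,"spin":0},{"tx":0,"ty":0,"tz":-3.5,"spin":0},{"tx":0,"ty":0,"tz":-3.5,"spin":0},{"tx":0,"ty":0,"tz":-3.5,"spin":0}]'; python3 -c "
from h import *
go(.5532,.0963,.155,68)"
```

```text
t: 8.13
position: [0.5897, -0.2199, 0.0553]
tcp_rot: [[-0.929, 0.369, -0.0], [0.369, 0.929, 0.0], [0.0, 0.0, -1.0]]
contact_force: [0.5, -0.5, 0.5]
width: 0.0726
t: 8.63
position: [0.5912, -0.2217, 0.0578]
tcp_rot: [[-0.929, 0.371, 0.004], [0.371, 0.929, -0.002], [-0.004, -0.0, -1.0]]
contact_force: [0.3, 2.7, 6.5]
width: 0.0409
t: 9.22
position: [0.5902, -0.2214, 0.1614]
tcp_rot: [[-0.929, 0.371, 0.003], [0.371, 0.929, -0.001], [-0.003, -0.0, -1.0]]
contact_force: [0.1, 0.1, -2.1]
width: 0.0412
t 9.22 go [5.073 9.379 0.196] len mm 320 spin 0.04
```

```bash
python3 -m inch '[{"tx":0.3,"ty":0.5,"tz":0,"spin":0},{"tx":0.8,"ty":1.4,"tz":0,"spin":0},{"tx":1.4,"ty":2.5,"tz":0,"spin":0},{"tx":2,"ty":3.6,"tz":0,"spin":0},{"tx":2.6,"ty":4.7,"tz":0,"spin":0},{"tx":3.2,"ty":5.8,"tz":0,"spin":0},{"tx":3.8,"ty":6.9,"tz":0,"spin":0},{"tx":4.3,"ty":7.9,"tz":0,"spin":0},{"tx":4.7,"ty":8.7,"tz":0,"spin":0},{"tx":5,"ty":9.2,"tz":0,"spin":0},{"tx":5.07,"ty":9.38,"tz":0,"spin":0},{"tx":5.07,"ty":9.38,"tz":0,"spin":0},{"tx":5.07,"ty":9.38,"tz":0,"spin":0},{"tx":5.07,"ty":9.38,"tz":0,"spin":0}]'; python3 -c "
from h import *
go(.5532,.0963,.063,68)"
```

```text
t: 10.38
position: [0.5522, 0.0958, 0.1593]
tcp_rot: [[-0.928, 0.371, -0.001], [0.371, 0.928, -0.0], [0.001, -0.001, -1.0]]
contact_force: [-0.4, -0.5, -1.4]
width: 0.041
t 10.38 go [-0.026  0.03   3.209] len mm 96 spin 0.03
```

```bash
python3 -m inch '[{"tx":0,"ty":0,"tz":0.8,"spin":0},{"tx":0,"ty":0,"tz":1.8,"spin":0},{"tx":0,"ty":0,"tz":2.5,"spin":0},{"tx":0,"ty":0,"tz":2.9,"spin":0},{"tx":0,"ty":0,"tz":3.1,"spin":0},{"tx":0,"ty":0,"tz":3.2,"spin":0},{"tx":0,"ty":0,"tz":3.26,"spin":0},{"tx":0,"ty":0,"tz":3.26,"spin":0},{"tx":0,"ty":0,"tz":3.26,"spin":0}]'
```

```text
t: 11.13
position: [0.5538, 0.096, 0.0648]
tcp_rot: [[-0.928, 0.371, 0.002], [0.371, 0.928, -0.001], [-0.002, 0.0, -1.0]]
contact_force: [-5.0, -1.1, 7.8]
width: 0.041
```

```bash
python3 -m inch '[{"tx":0,"ty":0,"tz":0,"spin":0},{"tx":0,"ty":0,"tz":0,"spin":0},{"tx":0,"ty":0,"tz":0,"spin":0},{"tx":0,"ty":0,"tz":0,"spin":0},{"tx":0,"ty":0,"tz":0,"spin":0},{"tx":0,"ty":0,"tz":-0.5,"spin":0},{"tx":0,"ty":0,"tz":-1.3,"spin":0},{"tx":0,"ty":0,"tz":-2.5,"spin":0},{"tx":0,"ty":0,"tz":-3.7,"spin":0},{"tx":0,"ty":0,"tz":-4.1,"spin":0},{"tx":0,"ty":0,"tz":-4.1,"spin":0}]' 0.8
python3 - <<'E'
from h import *
snap("wrist","pics/w5.png")
go(.5848,-.3281,.19,65.5)
E
```

```text
t: 12.05
position: [0.5555, 0.0969, 0.1902]
tcp_rot: [[-0.929, 0.371, 0.009], [0.371, 0.929, 0.0], [-0.008, 0.003, -1.0]]
contact_force: [0.6, -0.9, -0.0]
width: 0.0681
t 12.1 go [ -6.204 -12.775  -0.085] len mm 426 spin 0.46
```

View pics/w5.png

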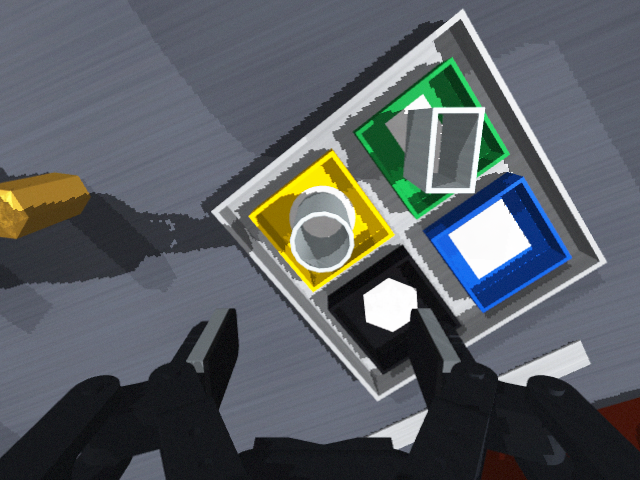

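The round tube stands in the yellow pocket (322,235) and the oblong in green. Next is the square tube.

```bash
python3 -m inch '[{"tx":-0.3,"ty":-0.6,"tz":0,"spin":0},{"tx":-0.8,"ty":-1.7,"tz":0,"spin":0.2},{"tx":-1.4,"ty":-2.9,"tz":0,"spin":0.4},{"tx":-2,"ty":-4.1,"tz":0,"spin":0.46},{"tx":-2.6,"ty":-5.3,"tz":0,"spin":0.46},{"tx":-3.2,"ty":-6.5,"tz":0,"spin":0.46},{"tx":-3.8,"ty":-7.7,"tz":0,"spin":0.46},{"tx":-4.4,"ty":-8.9,"tz":0,"spin":0.46},{"tx":-5,"ty":-10.1,"tz":0,"spin":0.46},{"tx":-5.6,"ty":-11.4,"tz":0,"spin":0.46},{"tx":-6,"ty":-12.3,"tz":0,"spin":0.46},{"tx":-6.2,"ty":-12.78,"tz":0,"spin":0.46},{"tx":-6.2,"ty":-12.78,"tz":0,"spin":0.46},{"tx":-6.2,"ty":-12.78,"tz":0,"spin":0.46},{"tx":-6.2,"ty":-12.78,"tz":0,"spin":0.46}]' 0.9
python3 - <<'E'
from h import *
snap("wrist","pics/w6.png")
go(.5848,-.3281,.055,65.5)
E
```

```text
t: 13.35
position: [0.5827, -0.3266, 0.1836]
tcp_rot: [[-0.91, 0.414, -0.002], [0.414, 0.91, 0.002], [0.003, 0.001, -1.0]]
contact_force: [0.4, 0.4, -1.2]
width: 0.0768
t 13.4 go [-0.087 -0.033  4.305] len mm 129 spin 0.01
```

View pics/w6.png

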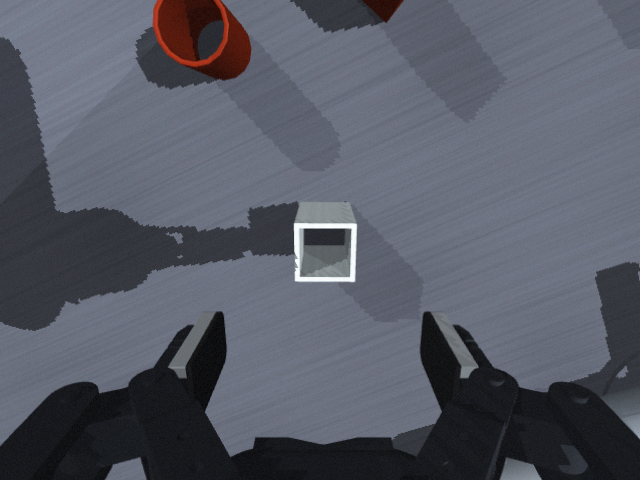

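The square tube (325,252) is centred and aligned between the jaws.

```bash
python3 -m inch '[{"tx":-0.05,"ty":0,"tz":1,"spin":0},{"tx":-0.05,"ty":0,"tz":2.2,"spin":0},{"tx":-0.05,"ty":0,"tz":3.2,"spin":0},{"tx":-0.05,"ty":0,"tz":3.9,"spin":0},{"tx":-0.05,"ty":0,"tz":4.3,"spin":0},{"tx":-0.05,"ty":0,"tz":4.3,"spin":0},{"tx":-0.05,"ty":0,"tz":4.3,"spin":0}]'; python3 -m inch '[{"tx":0,"ty":0,"tz":0,"spin":0},{"tx":0,"ty":0,"tz":0,"spin":0},{"tx":0,"ty":0,"tz":0,"spin":0},{"tx":0,"ty":0,"tz":0,"spin":0},{"tx":0,"ty":0,"tz":0,"spin":0},{"tx":0,"ty":0,"tz":0,"spin":0},{"tx":0,"ty":0,"tz":0,"spin":0}]' 0 60;  python3 -m inch '[{"tx":0,"ty":0,"tz":-0.5,"spin":0},{"tx":0,"ty":0,"tz":-1.3,"spin":0},{"tx":0,"ty":0,"tz":-2.3,"spin":0},{"tx":0,"ty":0,"tz":-3.2,"spin":0},{"tx":0,"ty":0,"tz":-3.8,"spin":0},{"tx":0,"ty":0,"tz":-3.8,"spin":0},{"tx":0,"ty":0,"tz":-3.8,"spin":0}]'; python3 -c "
from h import *
go(.6227,.2195,.165,65)"
```

```text
t: 13.98
position: [0.5848, -0.3279, 0.0564]
tcp_rot: [[-0.91, 0.414, -0.0], [0.414, 0.91, 0.0], [0.0, 0.0, -1.0]]
contact_force: [-0.4, -0.5, 0.3]
width: 0.0772
t: 14.57
position: [0.5858, -0.3296, 0.0586]
tcp_rot: [[-0.91, 0.415, 0.003], [0.415, 0.91, -0.002], [-0.004, -0.0, -1.0]]
contact_force: [0.3, 2.3, 6.3]
width: 0.0389
t: 15.15
position: [0.585, -0.3294, 0.1719]
tcp_rot: [[-0.91, 0.415, 0.002], [0.415, 0.91, -0.002], [-0.003, -0.001, -1.0]]
contact_force: [-0.8, 0.1, -2.9]
width: 0.0392
t 15.15 go [ 6.454 17.169  0.2  ] len mm 550 spin 0.08
```

```bash
python3 -m inch '[{"tx":0.2,"ty":0.5,"tz":0,"spin":0},{"tx":0.5,"ty":1.4,"tz":0,"spin":0},{"tx":0.95,"ty":2.5,"tz":0,"spin":0},{"tx":1.35,"ty":3.6,"tz":0,"spin":0},{"tx":1.8,"ty":4.8,"tz":0,"spin":0},{"tx":2.25,"ty":6,"tz":0,"spin":0},{"tx":2.7,"ty":7.2,"tz":0,"spin":0},{"tx":3.15,"ty":8.4,"tz":0,"spin":0},{"tx":3.6,"ty":9.6,"tz":0,"spin":0},{"tx":4.05,"ty":10.8,"tz":0,"spin":0},{"tx":4.5,"ty":12,"tz":0,"spin":0},{"tx":4.95,"ty":13.2,"tz":0,"spin":0},{"tx":5.4,"ty":14.4,"tz":0,"spin":0},{"tx":5.8,"ty":15.5,"tz":0,"spin":0},{"tx":6.1,"ty":16.3,"tz":0,"spin":0},{"tx":6.35,"ty":16.9,"tz":0,"spin":0},{"tx":6.45,"ty":17.17,"tz":0,"spin":0},{"tx":6.45,"ty":17.17,"tz":0,"spin":0},{"tx":6.45,"ty":17.17,"tz":0,"spin":0},{"tx":6.45,"ty":17.17,"tz":0,"spin":0}]'; python3 -c "
from h import *
go(.6227,.2195,.065,65)"
```

```text
t: 16.82
position: [0.6218, 0.2186, 0.1692]
tcp_rot: [[-0.909, 0.416, -0.002], [0.416, 0.909, -0.001], [0.001, -0.002, -1.0]]
contact_force: [0.3, -0.2, -3.3]
width: 0.0389
t 16.82 go [-0.021  0.045  3.473] len mm 104 spin 0.07
```

```bash
python3 -m inch '[{"tx":0,"ty":0,"tz":0.8,"spin":0},{"tx":0,"ty":0,"tz":1.9,"spin":0},{"tx":0,"ty":0,"tz":2.7,"spin":0},{"tx":0,"ty":0,"tz":3.2,"spin":0},{"tx":0,"ty":0,"tz":3.4,"spin":0},{"tx":0,"ty":0,"tz":3.5,"spin":0},{"tx":0,"ty":0,"tz":3.55,"spin":0},{"tx":0,"ty":0,"tz":3.55,"spin":0},{"tx":0,"ty":0,"tz":3.55,"spin":0}]'
```

```text
t: 17.57
position: [0.6236, 0.2195, 0.0657]
tcp_rot: [[-0.91, 0.416, 0.003], [0.416, 0.91, 0.0], [-0.002, 0.001, -1.0]]
contact_force: [-1.2, -1.5, 2.4]
width: 0.0393
```

```bash
python3 -m inch '[{"tx":0,"ty":0,"tz":0,"spin":0},{"tx":0,"ty":0,"tz":0,"spin":0},{"tx":0,"ty":0,"tz":0,"spin":0},{"tx":0,"ty":0,"tz":0,"spin":0},{"tx":0,"ty":0,"tz":0,"spin":0},{"tx":0,"ty":0,"tz":-0.5,"spin":0},{"tx":0,"ty":0,"tz":-1.3,"spin":0},{"tx":0,"ty":0,"tz":-2.5,"spin":0},{"tx":0,"ty":0,"tz":-3.7,"spin":0},{"tx":0,"ty":0,"tz":-4.1,"spin":0},{"tx":0,"ty":0,"tz":-4.1,"spin":0}]' 0.75
python3 - <<'E'
from h import *
go(.4575,-.0891,.19,88.5)
E
```

```text
t: 18.48
position: [0.6254, 0.2209, 0.194]
tcp_rot: [[-0.91, 0.415, 0.01], [0.415, 0.91, 0.002], [-0.008, 0.006, -1.0]]
contact_force: [0.3, 0.6, -0.4]
width: 0.064
t 18.48 go [  0.807 -11.725   0.05 ] len mm 353 spin -3.83
```

```bash
python3 -m inch '[{"tx":0,"ty":-0.6,"tz":0,"spin":0},{"tx":0.1,"ty":-1.6,"tz":0,"spin":-0.3},{"tx":0.2,"ty":-2.7,"tz":0,"spin":-0.8},{"tx":0.3,"ty":-3.9,"tz":0,"spin":-1.3},{"tx":0.4,"ty":-5.1,"tz":0,"spin":-1.8},{"tx":0.5,"ty":-6.3,"tz":0,"spin":-2.3},{"tx":0.6,"ty":-7.5,"tz":0,"spin":-2.8},{"tx":0.65,"ty":-8.7,"tz":0,"spin":-3.3},{"tx":0.7,"ty":-9.9,"tz":0,"spin":-3.6},{"tx":0.75,"ty":-10.8,"tz":0,"spin":-3.8},{"tx":0.8,"ty":-11.4,"tz":0,"spin":-3.83},{"tx":0.8,"ty":-11.72,"tz":0,"spin":-3.83},{"tx":0.8,"ty":-11.72,"tz":0,"spin":-3.83},{"tx":0.8,"ty":-11.72,"tz":0,"spin":-3.83}]' 0.85
python3 - <<'E'
from h import *
snap("wrist","pics/w7.png")
go(.4575,-.0891,.055,88.5)
E
```

```text
t: 19.65
position: [0.4545, -0.0897, 0.1865]
tcp_rot: [[-1.0, 0.028, -0.0], [0.028, 1.0, 0.001], [0.0, 0.001, -1.0]]
contact_force: [0.2, -0.3, -0.2]
width: 0.0727
t 19.7 go [-0.093  0.006  4.385] len mm 132 spin -0.01
```

View pics/w7.png

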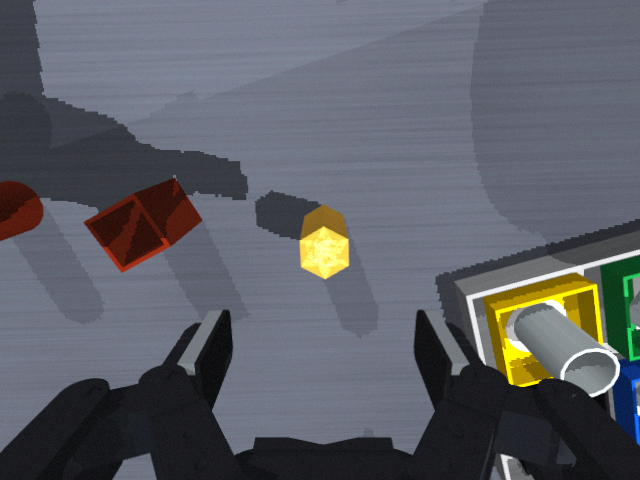

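The hex bar (325,252) is centred with its flats facing the jaws.

```bash
python3 -m inch '[{"tx":-0.07,"ty":0,"tz":1,"spin":0},{"tx":-0.07,"ty":0,"tz":2.2,"spin":0},{"tx":-0.07,"ty":0,"tz":3.2,"spin":0},{"tx":-0.07,"ty":0,"tz":4,"spin":0},{"tx":-0.07,"ty":0,"tz":4.4,"spin":0},{"tx":-0.07,"ty":0,"tz":4.4,"spin":0},{"tx":-0.07,"ty":0,"tz":4.4,"spin":0}]'; python3 -m inch '[{"tx":0,"ty":0,"tz":0,"spin":0},{"tx":0,"ty":0,"tz":0,"spin":0},{"tx":0,"ty":0,"tz":0,"spin":0},{"tx":0,"ty":0,"tz":0,"spin":0},{"tx":0,"ty":0,"tz":0,"spin":0},{"tx":0,"ty":0,"tz":0,"spin":0},{"tx":0,"ty":0,"tz":0,"spin":0}]' 0 80;  python3 -m inch '[{"tx":0,"ty":0,"tz":-0.5,"spin":0},{"tx":0,"ty":0,"tz":-1.3,"spin":0},{"tx":0,"ty":0,"tz":-2.3,"spin":0},{"tx":0,"ty":0,"tz":-3.2,"spin":0},{"tx":0,"ty":0,"tz":-4,"spin":0},{"tx":0,"ty":0,"tz":-4,"spin":0},{"tx":0,"ty":0,"tz":-4,"spin":0}]'; python3 -c "
from h import *
go(.6496,.1232,.175,65)"
```

```text
t: 20.28
position: [0.4565, -0.0887, 0.0541]
tcp_rot: [[-1.0, 0.025, -0.002], [0.025, 1.0, 0.001], [0.002, 0.001, -1.0]]
contact_force: [0.2, -0.2, -0.3]
width: 0.0725
t: 20.87
position: [0.4577, -0.0902, 0.0562]
tcp_rot: [[-1.0, 0.027, 0.002], [0.027, 1.0, -0.0], [-0.003, -0.0, -1.0]]
contact_force: [-0.8, 2.2, 6.3]
width: 0.0312
t: 21.45
position: [0.4572, -0.0903, 0.1755]
tcp_rot: [[-1.0, 0.027, 0.003], [0.027, 1.0, -0.001], [-0.003, -0.001, -1.0]]
contact_force: [-0.3, -0.3, -4.6]
width: 0.0313
t 21.45 go [-6.218  7.286  0.027] len mm 287 spin 3.91
```

```bash
python3 -m inch '[{"tx":-0.4,"ty":0.4,"tz":0,"spin":0.3},{"tx":-1,"ty":1.15,"tz":0,"spin":0.7},{"tx":-1.8,"ty":2.1,"tz":0,"spin":1.3},{"tx":-2.6,"ty":3.05,"tz":0,"spin":1.9},{"tx":-3.4,"ty":4,"tz":0,"spin":2.5},{"tx":-4.2,"ty":4.9,"tz":0,"spin":3},{"tx":-5,"ty":5.85,"tz":0,"spin":3.4},{"tx":-5.6,"ty":6.6,"tz":0,"spin":3.7},{"tx":-6,"ty":7.05,"tz":0,"spin":3.9},{"tx":-6.22,"ty":7.29,"tz":0,"spin":3.91},{"tx":-6.22,"ty":7.29,"tz":0,"spin":3.91},{"tx":-6.22,"ty":7.29,"tz":0,"spin":3.91},{"tx":-6.22,"ty":7.29,"tz":0,"spin":3.91}]'; python3 -c "
from h import *
go(.6496,.1232,.063,65)"
```

```text
t: 22.53
position: [0.6477, 0.1226, 0.1731]
tcp_rot: [[-0.906, 0.423, -0.003], [0.423, 0.906, -0.001], [0.002, -0.002, -1.0]]
contact_force: [-0.2, -0.2, -4.1]
width: 0.0311
t 22.53 go [-0.058  0.053  3.67 ] len mm 110 spin -0.0
```

```bash
python3 -m inch '[{"tx":0,"ty":0,"tz":0.8,"spin":0},{"tx":0,"ty":0,"tz":1.9,"spin":0},{"tx":0,"ty":0,"tz":2.8,"spin":0},{"tx":0,"ty":0,"tz":3.3,"spin":0},{"tx":0,"ty":0,"tz":3.55,"spin":0},{"tx":0,"ty":0,"tz":3.68,"spin":0},{"tx":0,"ty":0,"tz":3.74,"spin":0},{"tx":0,"ty":0,"tz":3.74,"spin":0},{"tx":0,"ty":0,"tz":3.74,"spin":0}]'
```

```text
t: 23.28
position: [0.6504, 0.1237, 0.0644]
tcp_rot: [[-0.906, 0.423, 0.003], [0.423, 0.906, 0.0], [-0.003, 0.002, -1.0]]
contact_force: [-0.1, -0.1, -4.0]
width: 0.0308
```

Still hanging about 1–2 mm above the floor; lower a little and release.

```bash
python3 -m inch '[{"tx":0,"ty":0,"tz":0.03,"spin":0},{"tx":0,"ty":0,"tz":0.06,"spin":0},{"tx":0,"ty":0,"tz":0.06,"spin":0}]'; python3 -m inch '[{"tx":0,"ty":0,"tz":0,"spin":0},{"tx":0,"ty":0,"tz":0,"spin":0},{"tx":0,"ty":0,"tz":0,"spin":0},{"tx":0,"ty":0,"tz":0,"spin":0},{"tx":0,"ty":0,"tz":0,"spin":0},{"tx":0,"ty":0,"tz":-0.5,"spin":0},{"tx":0,"ty":0,"tz":-1.3,"spin":0},{"tx":0,"ty":0,"tz":-2.5,"spin":0},{"tx":0,"ty":0,"tz":-3.7,"spin":0},{"tx":0,"ty":0,"tz":-5,"spin":0},{"tx":0.5,"ty":0.5,"tz":-5.5,"spin":0},{"tx":1.3,"ty":1.3,"tz":-5.5,"spin":0},{"tx":2.2,"ty":2.2,"tz":-5.5,"spin":0},{"tx":3.1,"ty":3.1,"tz":-5.5,"spin":0},{"tx":4,"ty":4,"tz":-5.5,"spin":0},{"tx":4.9,"ty":4.9,"tz":-5.5,"spin":0},{"tx":5.7,"ty":5.7,"tz":-5.5,"spin":0},{"tx":6.2,"ty":6.2,"tz":-5.5,"spin":0},{"tx":6.3,"ty":6.3,"tz":-5.5,"spin":0},{"tx":6.3,"ty":6.3,"tz":-5.5,"spin":0}]' 0.7
python3 - <<'E'
from h import *
im,d=snap("top","pics/top1.png");im2,_=snap("scene","pics/scene1.png")
b=lambda a:cv2.resize(a,None,fx=2.5,fy=2.5,interpolation=cv2.INTER_CUBIC)
cv2.imwrite("pics/fin.png",np.hstack([b(im[145:325,155:315]),b(im2[145:325,310:460])])[:,:,::-1])
P=camera_params("top");K=P["mtx"];T=P["extrinsics"]
v,u=np.mgrid[150:310,160:530]
x=(u-K[0,2])/K[0,0];y=(v-K[1,2])/K[1,1];D=d[150:310,160:530]
W=np.stack([x*D,-y*D,-D],-1)@T[:3,:3].T+T[:3,3]
m=((W[...,2]>.055)&(W[...,2]<.1)).astype(np.uint8)
n,l,s,c=cv2.connectedComponentsWithStats(m)
for i in range(1,n):
    if s[i,4]>30:
        p=W[l==i];top=np.percentile(p[:,2],80);q=p[p[:,2]>top-.006];print((q.min(0)+q.max(0))[:2].round(3)/2,"z",top.round(4),s[i,4])
E
```

```text
t: 23.53
position: [0.6505, 0.1238, 0.0633]
tcp_rot: [[-0.906, 0.422, 0.003], [0.422, 0.906, 0.0], [-0.003, 0.001, -1.0]]
contact_force: [-1.7, -0.4, 4.0]
width: 0.0309
t: 25.2
position: [0.5568, 0.3764, 0.2267]
tcp_rot: [[-0.908, 0.42, 0.001], [0.42, 0.908, 0.0], [-0.001, 0.001, -1.0]]
contact_force: [-0.5, -0.2, -0.1]
width: 0.0596
[0.652  0.1225] z 0.0788 314
[0.622 0.219] z 0.0777 354
[0.551 0.097] z 0.0778 228
[0.528 0.192] z 0.0779 348
[ 0.448 -0.217] z 0.0711 184
[ 0.441 -0.337] z 0.071 172
```

View pics/fin.png

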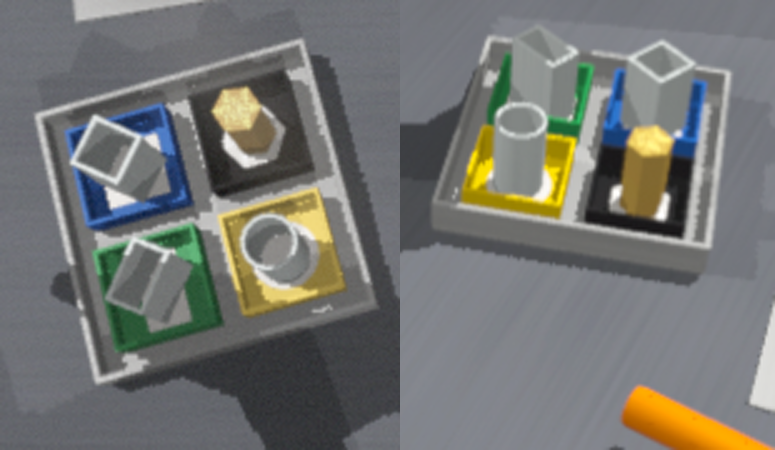

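View pics/top1.png

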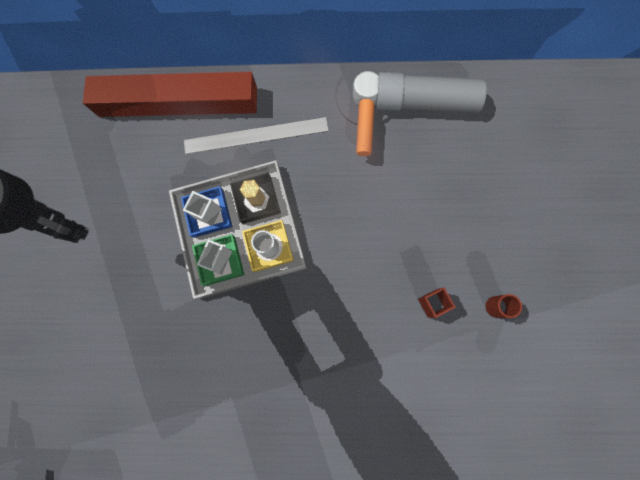

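All four bare pieces stand upright in their own pockets, and the gripper is clear. The primed tubes are at the same pixels as before, (438,303) and (505,306).

```bash
python3 -c "
from cell import *
print(finish_job())"
```

```text
the job is handed in; nothing more can be done
None
```

I loaded all four bare pieces and handed the job in at about 25 s of the 96 s allowed; `finish_job` gives no verdict. The rectangular tube is in the green pocket, the round tube in yellow, the square tube in blue and the hexagonal bar in black.

- **Loaded pieces:** In the last pictures every piece stands upright in its own pocket. The depth reading puts their tops at 78–79 mm, against 77 mm expected. Their axes are within about 3 mm of the pocket centres.
- **Primed tubes:** Both show at the same pixels as at the start. The final depth-based estimate differs from my first one by 7–8 mm. I put this down to the rougher method, because the pictures show no shift and the arm never went near them.
- **Contact forces:** The highest wrist force reported at the end of a move was about 9 N, and the gripper was well clear at the end.

One move call was refused at the start because its rows lacked some keys. Nothing moved, and I resent it complete.

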